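Free the orange-lidded bin from a packed row and hang it on the louvred panel

TASK

The four lidded bins stand packed side by side between the bookends with no room for fingers: nudge the orange-lidded bin lengthwise along the desk until it sticks out of the row, then take it by its sides, lift it over the louvred panel's top rail and set it down so that its lip catches on the free part of the rail, well clear of the bin already hanging there and of the rail's end. Leave it hanging square to the panel and at rest; the other three bins stay in their row, and the two bottles and the spray can stay standing where they are.

Things in the scene. Friction and masses are not known exactly. Their poses are not given: they have to be found in the camera images.
- bin_orange: closed storage bin, grey body with fixed orange lid (top 10 mm), 110 long x 52 wide x 52 mm high, hard and solid, 0.18 to 0.35 kg, loose. Origin: centre of the underside; x along the length to the back end, which has a hanging lip (see orange_lip), z up. Front wall at x = -55 mm, back wall at +55 mm. Starts in any of the row's four places, lip end away from the robot.
- orange_lip (a point): point at [60.5, 0, 42] mm in the orange-lidded bin's frame, midway in the gap of its lip, under the shelf. Lip, 44 mm wide: a shelf (underside 42, top 46 mm above the bin's bottom) reaches from the back wall to x = +69 mm and ends in a 3 mm thick tab that hangs down to 26 mm above the bottom; 11 mm gap between wall and tab. When the bin hangs, this point lies on the rail's top edge.
- bin_white: neighbour in the row, same size, shape and frame as the orange-lidded bin, but with a white lid; 0.25 kg, loose
- bin_blue: neighbour in the row, same size, shape and frame as the orange-lidded bin, but with a blue lid; 0.25 kg, loose
- bin_black: neighbour in the row, same size, shape and frame as the orange-lidded bin, but with a black lid; 0.25 kg, loose
- bookends: two fixed steel bookends. Origin on the desk midway between them, y along the row, x away from the robot. Upright plates 90 (x) x 4 x 44 mm high, inner faces at y = +-109.5 mm; 3 mm feet out to y = +-145 mm. The bins stand between on the bare desk, about 54 mm apart (gaps under 3 mm), at x = 0 +- 4 mm, their x along its x. Row open at front and rear: a bin can slide out either way.
- panel: fixed grey louvred panel, facing the robot. Origin on the desk under the middle of its front face; x to its rear, y along it to the left. Plate x = 0 to 5, y = -125 to 125 mm, top 150 mm high (the rail); end posts outside it rise 8 mm higher. Base plate 6 mm thick, x = -65 to 35 mm. A white-lidded bin like the others is fixed in front of it, covering y = 68 to 120 mm; the rest is free.
- rail_top (a point): middle of the rail: centre of the plate's 5 mm thick top edge, [2.5, 0, 150] mm in the panel's frame, axes as the panel's. A hung bin is in front of the panel, its x along the panel's x, the tab behind the plate; let go, it droops about 8 degrees.
- flask: small white plastic bottle with a red screw cap, 48 mm diameter, 124 mm high, standing behind the row; origin: centre of its underside
- bottle: large white plastic bottle with a white screw cap, 73 mm diameter, 174 mm high, to the right of the row; origin: centre of its underside
- can: white and green spray can, 66 mm diameter, 209 mm high, to the left of the row; origin: centre of its underside

How it is judged:
By the outcome, as a careful person would: the job done as asked, in the order asked, and still so for the second after the job is handed in, with the robot touching nothing.
It also fails if it takes over 56 s, if anything falls off the work surface, if the arm or the gripper's body presses on something with over 40 N, if the wrist force passes 120 N, or if a joint passes its speed limit or range.

ROBOT

A 7-joint arm with a two-finger parallel gripper is mounted at the origin on a cart in front of the work surface, level with it; the furniture and walls round the work are solid. World frame = base frame: x ahead of the robot, y to its left, z up, the work surface at z = 0. Lengths are in m, angles in rad, forces in N, time in s.
With the tool pointing down it reaches from about 0.4 to 0.85 m from the base axis. Payload 10.4 kg.
Tool frame: the origin (TCP) lies at the very end of the fingers, on their centre line; the grasp point (between the pads) lies manip.grasp_offset behind it (manip.grasp_offset is the distance from the TCP to the grasp point, in m); z points along the fingers, x is the direction in which the jaws open and shut, and the axes are right-handed (so a half turn about z gives the same grasp; the last joint's range is limited). The gripper opens to 85 mm and grips with 20 to 120 N. Pads are 22 mm wide; open, the fingers measure 114 mm over their backs; the gripper's body (76 mm by 85 mm) begins 54 mm behind the grasp point. The pads swing forward as they close: fully open they stand 13 mm farther back than shut.
Start: joints at [-1.261, 0.332, -0.065, 1.46, 0.022, 1.35, -0.088], TCP at [0.204, 0.591, 0.231] pointing down, gripper open.
Joint ranges: [-2.6, 2.6], [-0.5, 2.12], [-1.47, 1.34], [0.16, 2.42], [-1.27, 4.41], [0.06, 2.06], [-2.6, 2.6]. Speed limits (rad/s): [2.22, 2.22, 2.79, 2.79, 3.14, 3.14, 3.14].

INTERFACE

Orientations are given as a unit quaternion [x, y, z, w].
In Python, from workcell import manip gives the robot as it stands.
- The arm moves only by the shell command python3 -m crank 'ROWS' [FORCE]. ROWS is JSON, a list that holds one entry, the list of rows, each a list of 7 numbers: the shift along the world's x, y, z in units of 60 mm (1.0 is 60 mm), then the turn, a rotation vector about the world's x, y, z in units of 5 degrees (1.0 is 5 degrees), then the finger opening in mm, from 0 to 85.4. A call has 1 to 8 rows; each row shifts and turns the commanded pose from where the row before left it; what a row does not reach is not made up. A row lasts 1/8 s, in which the tool goes at most 62.5 mm and 10.7 degrees, less where a joint would pass 70% of its speed; a pose out of reach is approached as far as the arm can. A call is refused whole if a number of a shift passes 1 or a number of a turn 1, either way. A call with a gripper value outside its range is refused whole. The fingers move at their own pace and stop on an object; FORCE is the grip in N (left out, the last holds). Time passes only in rows, so rows that do not move let the fingers close. It gives the time, the measured TCP pose, the force and the opening at its end, in the units of the state.
- manip.get_obs(): the state, without advancing time (a new reading comes with each control period).
- manip.camera(name): name is "side" or "top"; returns (picture, depth): 400x640x3 uint8, blue, green, red; 400x640 float32, m along the optical axis (not along the pixel's ray), 0 where there is no reading.
- manip.get_calibration(name): a dict with "fx", "fy", "cx", "cy" (pixels), "rvec" (rotation vector, rad) and "tvec" (3), from world to camera coordinates, as OpenCV has them. Camera axes: x right, y down, z forward; pixel columns grow to the right and rows downward; lengths in m; the calibration is good to about 2 mm. A picture is of the moment at which its call begins. get_calibration takes no time and is no camera call.
- manip.hand_in(): hands the job in, once; it reports no verdict.
The state is a dict: "clock": time; "joint_pos": joint angles; "joint_velocities": joint speeds; "tau": joint torques, N m; "position": TCP position; "ee_rot": TCP orientation; "ft_force": force on the tool from outside, world axes, zero at the start; "torque": the same for the moment, N m; "grip_width": opening from 0.0 (shut) to 1.0 (fully open).
Only numpy, scipy, OpenCV 4.12 (cv2) and the standard library are available. Lean on these libraries where they do the work, as an engineer would, in place of code of your own. Each camera call takes 0.05 s, during which the arm holds its last target.

## Working session

There is one attempt and no reset: what is moved stays moved. The work goes in short steps, Python scripts to look and compute and a shell command to move; the robot and the scene stay as the last step left them, time stands still between calls to the robot, and variables do not carry over. Pictures are saved under pics/ and viewed, and the job is handed in when it is done.

```bash
ls; mkdir -p pics
cat > h.py <<'E'
import numpy as np, cv2, sys
from workcell import manip
def grab(name,tag):
    im,d=manip.camera(name); cv2.imwrite(f'pics/{tag}.png',im); np.save(f'pics/{tag}.npy',d); return im,d
def pts(name,d):
    c=manip.get_calibration(name); R,_=cv2.Rodrigues(np.array(c['rvec'],float)); t=np.array(c['tvec'],float).ravel()
    v,u=np.mgrid[:d.shape[0],:d.shape[1]]
    P=np.stack([(u-c['cx'])/c['fx']*d,(v-c['cy'])/c['fy']*d,d],-1)
    W=(P-t)@R
    W[d<=0]=np.nan
    return W
E
python3 - <<'E'
from h import *
for n in('top','side'):
    im,d=grab(n,n+'0'); c=manip.get_calibration(n);R,_=cv2.Rodrigues(np.array(c['rvec'],float));print(n,-R.T@np.array(c['tvec']).ravel(),R.round(2).tolist(),c['fx'])
o=manip.get_obs();print({k:np.round(v,3) for k,v in o.items()},manip.grasp_offset)
E
```

```text
pics
top [ 0.38702563 -0.04305578  1.47266189] [[-0.03, -1.0, 0.01], [-0.99, 0.02, -0.16], [0.16, -0.01, -0.99]] 414.77395815722224
side [0.58997248 1.5036333  0.71382573] [[-1.0, 0.01, 0.0], [0.0, 0.36, -0.93], [-0.01, -0.93, -0.36]] 510.68947211848126
{'clock': np.float64(0.1), 'joint_pos': array([-1.261,  0.333, -0.065,  1.461,  0.022,  1.35 , -0.089]), 'joint_velocities': array([ 0.001, -0.002,  0.002, -0.002, -0.001,  0.001, -0.   ]), 'tau': array([ 3.0000e-03, -6.2675e+01,  5.0000e-02, -3.9243e+01,  1.6000e-02,
        7.0000e-03, -0.0000e+00]), 'position': array([0.204, 0.59 , 0.231]), 'ee_rot': array([ 0.814,  0.58 , -0.001,  0.   ]), 'ft_force': array([ 0.734,  0.363, -0.456]), 'torque': array([-0.012,  0.016,  0.003]), 'grip_width': np.float64(1.0)} 0.0187
```

View pics/top0.png

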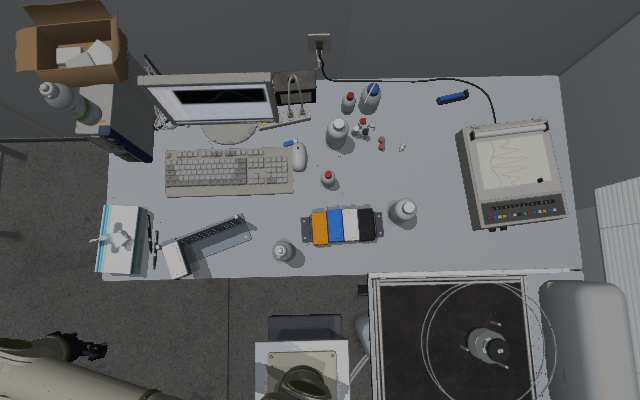

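View pics/side0.png

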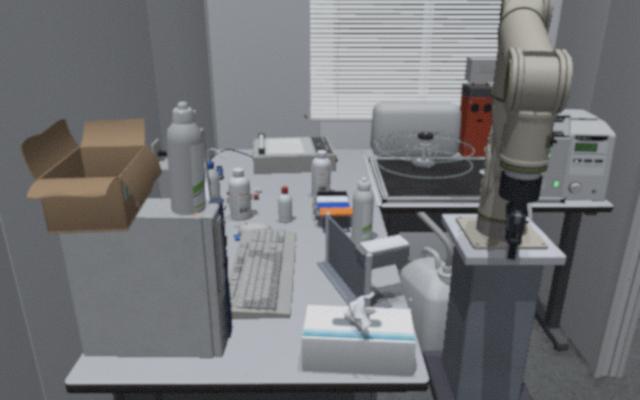

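The top view shows the row at (312–375, 225) with orange leftmost (320,227), the can at (283,250), the flask at (328,178), the bottle at (404,208) and the angled panel at about (210,240), with its white bin at (177,258). Now I'll measure them.

Run:
```python
from h import *
im=cv2.imread('pics/top0.png');d=np.load('pics/top0.npy')
c=im[150:300,130:430];cv2.imwrite('pics/crop0.png',cv2.resize(c,(800,400),interpolation=cv2.INTER_CUBIC))
W=pts('top',d);hsv=cv2.cvtColor(im,cv2.COLOR_BGR2HSV)
V,U=np.mgrid[:400,:640]
box=lambda u0,u1,v0,v1:(U>=u0)&(U<u1)&(V>=v0)&(V<v1)
z=W[...,2]
print('desk',np.nanmedian(z[box(260,300,200,220)]))
row=box(295,390,200,250)
def rect(m,n):
    p=W[m][:,:2];r=cv2.minAreaRect((p*1000).astype(np.float32));print(n,m.sum(),np.round(p.mean(0),4),'z',np.round(np.nanmedian(W[m][:,2]),4),r, 'x',p[:,0].min().round(4),p[:,0].max().round(4))
h,s,vv=hsv[...,0],hsv[...,1],hsv[...,2]
top=row&(z>.04)
rect(top,'row')
rect(top&(h>8)&(h<25)&(s>150),'orange')
rect(top&(h>95)&(h<125)&(s>130),'blue')
rect(top&(vv>170)&(s<60),'white')
rect(top&(vv<60),'black')
for n,b in(('flask',(318,340,160,195)),('bottle',(385,425,190,225)),('can',(268,300,235,268))):
    m=box(*b)&(z>.02); zz=np.nanmax(z[m]); t=m&(z>zz-.02); print(n,zz,W[t].mean(0),np.nanmin(W[m],0),np.nanmax(W[m],0))
m=box(160,260,205,285)&(z>.08); rect(m,'panel+bin')
m=box(160,260,205,285)&(z>.14); rect(m,'rail')
m=box(160,260,205,285)&(z>.13)&(z<.165); p=W[m]; print(len(p)); np.set_printoptions(suppress=True,precision=4)
print(p[::4])
```

```text
desk 0.001139282932635482
row 2199 [ 0.5408 -0.1514] z 0.0528 ((544.6273803710938, -177.6082763671875), (129.9990692138672, 279.9291687011719), 3.511630058288574) x 0.4734 0.6092
orange 474 [ 0.5275 -0.0713] z 0.0531 ((528.14208984375, -71.37657165527344), (110.02837371826172, 51.61346435546875), 2.99349045753479) x 0.4734 0.5838
blue 473 [ 0.5362 -0.1248] z 0.0532 ((536.7899169921875, -124.76276397705078), (109.33546447753906, 51.41802978515625), 2.906768560409546) x 0.4823 0.5922
white 425 [ 0.5392 -0.1779] z 0.0531 ((539.3612670898438, -177.99050903320312), (106.21605682373047, 49.19928741455078), 2.649526357650757) x 0.4872 0.592
black 491 [ 0.5371 -0.2326] z 0.0535 ((538.3743286132812, -235.35186767578125), (110.38497161865234, 58.381168365478516), 2.7923755645751953) x 0.4832 0.5942
flask 0.13193740941986573 [ 0.70003422 -0.10243058  0.12415575] [ 0.67762676 -0.12755857  0.02313167] [ 0.72273267 -0.08065644  0.13193741]
bottle 0.18108149210734867 [ 0.57537791 -0.35202561  0.1740833 ] [ 0.54084931 -0.38713698  0.02131677] [ 0.61258377 -0.31530638  0.18108149]
can 0.2157357163238
[... 5068 characters left out ...]
45]
 [0.3937 0.3636 0.165 ]
 [0.3933 0.3467 0.1593]
 [0.3915 0.3953 0.1622]
 [0.3911 0.382  0.1649]
 [0.3908 0.3677 0.1615]
 [0.3904 0.3519 0.1624]
 [0.3901 0.3457 0.1414]
 [0.3882 0.3894 0.1612]
 [0.3879 0.3767 0.1621]
 [0.3876 0.3638 0.1639]
 [0.3873 0.3528 0.1592]
 [0.387  0.3469 0.137 ]
 [0.3853 0.3911 0.165 ]
 [0.385  0.3794 0.163 ]
 [0.3843 0.3563 0.1578]
 [0.384  0.3494 0.1389]
 [0.3821 0.3893 0.1609]
 [0.3818 0.3781 0.1571]
 [0.3815 0.3642 0.1619]
 [0.3811 0.3571 0.1446]
 [0.379  0.3861 0.161 ]
 [0.3787 0.3734 0.162 ]
 [0.3782 0.3619 0.149 ]
 [0.376  0.3888 0.1616]
 [0.3756 0.3738 0.1604]
 [0.375  0.3699 0.133 ]
 [0.3728 0.3831 0.16  ]
 [0.3722 0.3792 0.1333]
 [0.3694 0.3899 0.1389]]
```

View pics/crop0.png

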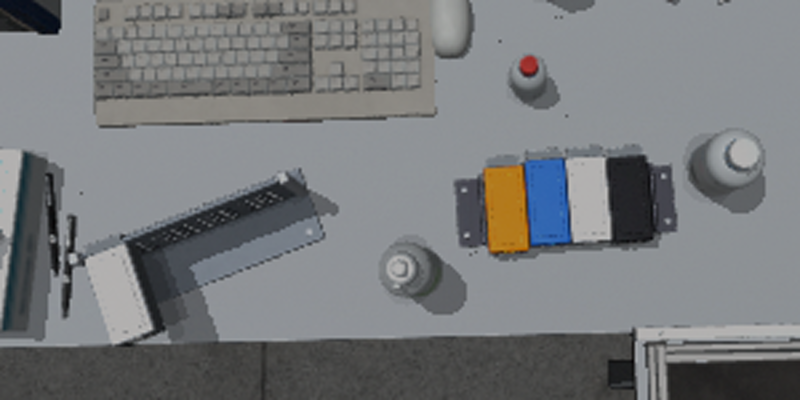

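Orange is at about (0.528, -0.071) with yaw 3°, lid z 0.053 and measured size 110x52, which matches the description. The flask leaves little room behind the row, so I'll pull the bin forward by its lip, with shut fingers behind the tab. Next I'll fit the panel.

```bash
cat >> h.py <<'E'
def ray_plane(name,uv,z):
    c=manip.get_calibration(name); R,_=cv2.Rodrigues(np.array(c['rvec'],float)); t=np.array(c['tvec'],float).ravel()
    uv=np.atleast_2d(uv).astype(float); C=-R.T@t
    D=np.stack([(uv[:,0]-c['cx'])/c['fx'],(uv[:,1]-c['cy'])/c['fy'],np.ones(len(uv))],-1)@R
    return (C+D*((z-C[2])/D[:,2])[:,None])[:,:2]
def proj(name,X):
    c=manip.get_calibration(name); K=np.array([[c['fx'],0,c['cx']],[0,c['fy'],c['cy']],[0,0,1.]])
    return cv2.projectPoints(np.atleast_2d(X).astype(float),np.array(c['rvec'],float),np.array(c['tvec'],float),K,None)[0][:,0]
E
python3 - <<'E'
from h import *
np.set_printoptions(suppress=True,precision=4)
im=cv2.imread('pics/top0.png');d=np.load('pics/top0.npy');W=pts('top',d);z=W[...,2]
# rear edge of plate
uv=[]
for u in range(190,236):
    col=np.where(z[205:260,u]>.09)[0]
    if len(col): uv.append((u,205+col[0]-.5))
uv=np.array(uv);P=ray_plane('top',uv,.15)
a=np.polyfit(P[:,1],P[:,0],1);r=P[:,0]-np.polyval(a,P[:,1]);k=abs(r)<.004;a=np.polyfit(P[k,1],P[k,0],1)
print('rear edge x=a*y+b',a,np.degrees(np.arctan(-a[0])),k.sum(),len(k),r.round(4)*1000)
# white fixed bin lid
m=np.zeros(z.shape,bool);m[225:285,155:200]=1;hsv=cv2.cvtColor(im,cv2.COLOR_BGR2HSV)
m&=(hsv[...,2]>165)&(z>.14)
ys,xs=np.nonzero(m);n=cv2.connectedComponents(m.astype(np.uint8))[0]
q=ray_plane('top',np.c_[xs,ys],.16);print('fixed lid z',np.median(z[m]),cv2.minAreaRect((q*1000).astype(np.float32)),q.mean(0),n)
# post
for u in range(232,252):
    col=np.where(z[205:260,u]>.1)[0]
    if len(col):print(u,205+col[0],205+col[-1],z[205+col[0],u])
# desk edge
for u in (260,330):
    print([ (v,W[v,u].round(3)) for v in range(262,284,3)])
s=cv2.imread('pics/side0.png');c=s[180:320,290:450];cv2.imwrite('pics/s0c.png',cv2.resize(c,(640,560),interpolation=cv2.INTER_CUBIC))
cv2.imwrite('pics/t0c.png',cv2.resize(im[200:290,150:260],(660,540),interpolation=cv2.INTER_CUBIC))
E
```

```text
rear edge x=a*y+b [-0.3679  0.6378] 20.1999651561807 44 46 [-0.2  1.7  0.4 -0.8  1.1 -0.2  1.8  0.5 -0.8  1.1 -0.2 -1.4  0.5 -0.8
  1.2 -0.1 -1.4  0.5 -0.7  1.2 -0.1 -1.4  0.6 -0.7  1.2 -0.1 -1.3  0.6
 -0.7 -2.  -0.  -1.3  0.6 -0.7 -1.9  0.  -1.3  0.7 -0.6 -1.9  0.  -1.2
 -2.5 -0.6  4.6  6.6]
fixed lid z 0.16160746826327635 ((431.0306396484375, 397.1263732910156), (116.61695098876953, 64.82275390625), 20.534292221069336) [0.429  0.3896] 3
232 218 221 0.15106370512843048
233 217 221 0.15451563487739792
234 215 220 0.15781854972460882
235 214 220 0.15287617816433444
236 214 219 0.15928517024158248
237 215 220 0.1597880938969399
238 215 220 0.13068228159840223
239 216 220 0.1159213759930127
240 217 219 0.10201761155274035
[(262, array([0.419, 0.139, 0.001])), (265, array([0.408, 0.139, 0.004])), (268, array([ 0.398,  0.14 , -0.001])), (271, array([ 0.388,  0.14 , -0.001])), (274, array([ 0.377,  0.14 , -0.   ])), (277, array([ 0.367,  0.14 , -0.002])), (280, array([ 0.342,  0.227, -0.706])), (283, array([ 0.327,  0.226, -0.694]))]
[(262, array([ 0.413, -0.106, -0.   ])), (265, array([ 0.402, -0.106,  0.004])), (268, array([ 0.392, -0.105,  0.005])), (271, array([ 0.381, -0.105,  0.001])), (274, array([ 0.371, -0.105, -0.   ])), (277, array([ 0.348, -0.134, -0.705])), (280, array([ 0.333, -0.134, -0.7  ])), (283, array([ 0.318, -0.133, -0.704]))]
```

View pics/t0c.png

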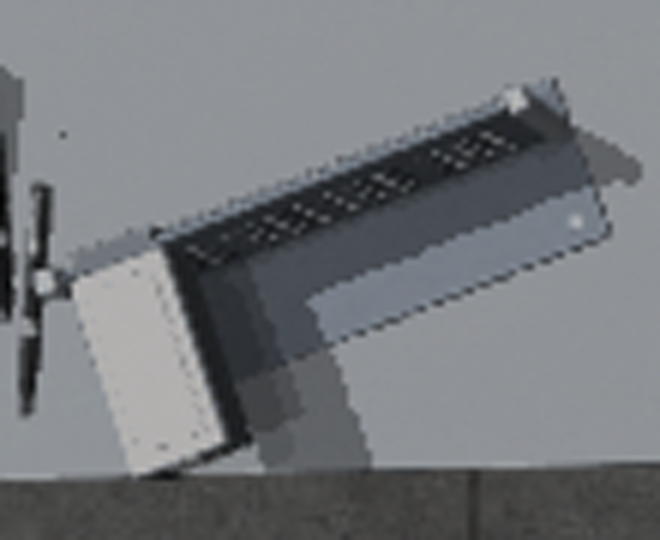

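View pics/s0c.png

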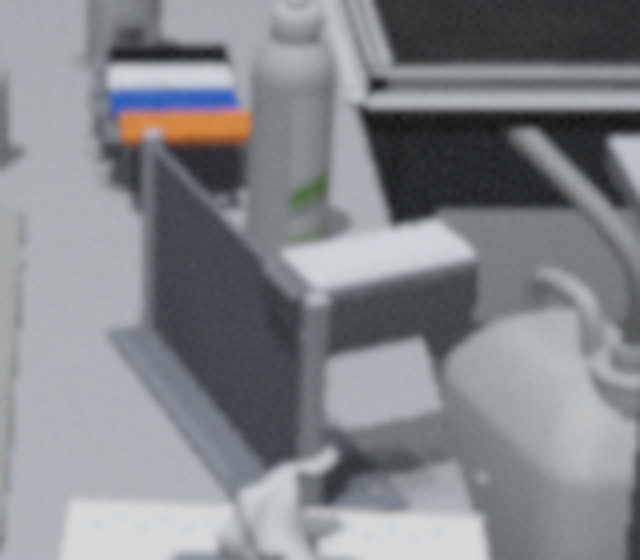

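The crops show the rail, with posts at about (235.8,216.3) and (158,247) in the top view, and the fixed bin with its right-hand side at (187,255). The free rail lies to the right of it.

Run:
```python
from h import *
np.set_printoptions(suppress=True,precision=4)
# lid corners (crop px) of fixed bin and posts
P=ray_plane('top',[(150+515/6,200+98/6),(150+48/6,200+282/6)],.158);print('posts',P,np.linalg.norm(P[0]-P[1]),'mid',P.mean(0))
d=P[1]-P[0];print('yaw',np.degrees(np.arctan2(-d[0],d[1])))
c=ray_plane('top',[(150+165/6,200+240/6),(150+225/6,200+440/6),(150+72/6,200+290/6),(150+135/6,200+475/6)],.158);print('lid corners',c)
a=np.radians(20.2);ex=np.array([np.cos(a),np.sin(a)]);ey=np.array([-np.sin(a),np.cos(a)])
m=P.mean(0)
print('lid in panel', [(float((q-m)@ex),float((q-m)@ey)) for q in c])
# line rear edge at y of mid
print('rear edge x at mid y',-.3679*m[1]+.6378)
print(manip.get_obs()['clock'])
```

```text
posts [[0.5615 0.1963]
 [0.4701 0.4398]] 0.2601306279294043 mid [0.5158 0.318 ]
yaw 20.56411210828873
lid corners [[0.4906 0.3794]
 [0.3861 0.3454]
 [0.4656 0.4271]
 [0.3694 0.3914]]
lid in panel [(-0.0024589054230374765, 0.0662497639801191), (-0.1122816476536055, 0.07046191341442021), (-0.009409437040162573, 0.1197241227495028), (-0.11207872198774271, 0.11940206849531126)]
rear edge x at mid y 0.5207951862291317
0.1
```

```bash
python3 -m crank '[[[0,0,1,0,0,0,0],[0.5,-0.8,0.3,0,0,0.55,0],[0.5,-0.8,0,0,0,0.55,0],[0.5,-0.8,0,0,0,0.55,0],[0.5,-0.8,0,0,0,0.55,0],[0.5,-0.8,0,0,0,0.55,0],[0.5,-0.8,0,0,0,0.55,0],[0.5,-0.8,0,0,0,0.55,0]]]' 60
```

```text
clock: 1.1
position: [0.4148, 0.2529, 0.3092]
ee_rot: [0.705, 0.709, -0.0, -0.0]
ft_force: [0.2, -0.8, -0.1]
grip_width: 0.003
```

```bash
python3 -m crank '[[[0.48,-0.76,0,0,0,0.1,0],[0.48,-0.76,0,0,0,0.1,0],[0.48,-0.76,0,0,0,0.1,0],[0.48,-0.76,0,0,0,0.1,0],[0.48,-0.76,0,0,0,0.1,0],[0.48,-0.76,0,0,0,0,0],[0.48,-0.76,0,0,0,0,0],[0,0,0,0,0,0,0]]]' 60
```

```text
clock: 2.1
position: [0.6161, -0.0692, 0.3081]
ee_rot: [0.693, 0.721, -0.002, 0.0]
ft_force: [-0.3, 0.8, -0.2]
grip_width: -0.003
```

```bash
python3 -m crank '[[[0.05,0.02,-0.8,0,0,0.1,0],[0,0,-0.8,0,0,0,0],[0,0,-0.8,0,0,0,0],[0,0,-0.7,0,0,0,0],[0,0,0,0,0,0,0]]]' 60
python3 - <<'E'
from h import *
im,d=grab('side','s1');cv2.imwrite('pics/s1c.png',cv2.resize(im[130:280,250:410],(640,600),interpolation=cv2.INTER_CUBIC))
im,d=grab('top','t1');cv2.imwrite('pics/t1c.png',cv2.resize(im[150:290,250:410],(640,560),interpolation=cv2.INTER_CUBIC))
E
```

```text
clock: 2.72
position: [0.6164, -0.0619, 0.1204]
ee_rot: [0.687, 0.727, -0.002, -0.002]
ft_force: [-0.4, -0.4, -0.0]
grip_width: 0.001
```

View pics/s1c.png

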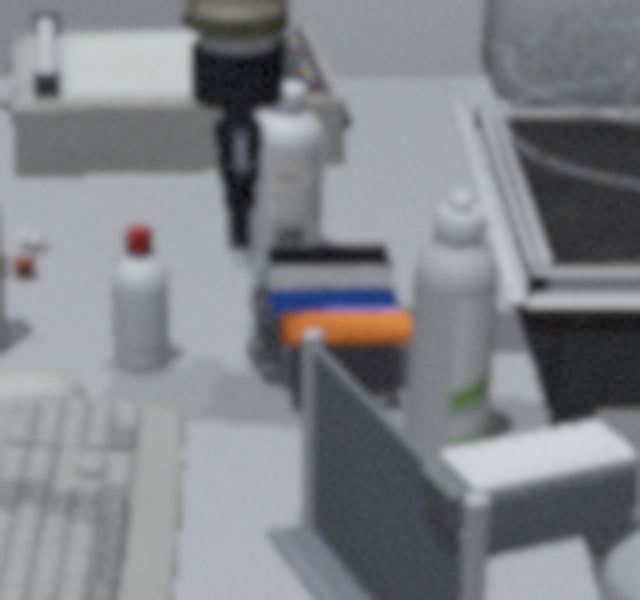

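View pics/t1c.png

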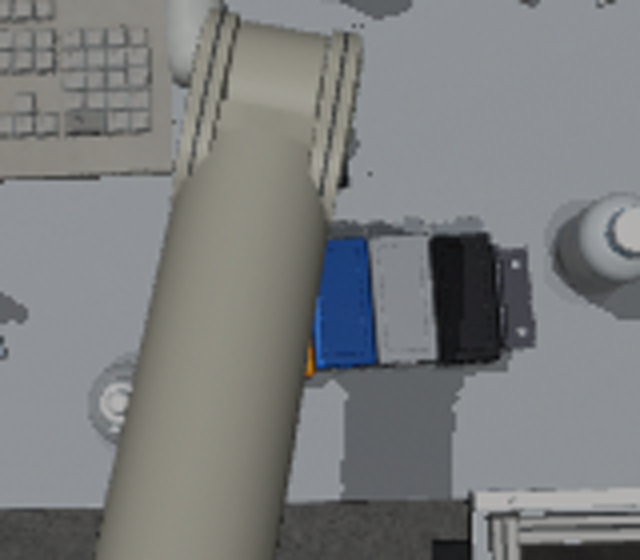

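The side view has the fingertips at crop (240,240), clear of the flask, with the lid at (345,325). The top view has the forearm passing over the area next to the can at (105,400). I'll check the clearances numerically.

Run:
```python
from h import *
np.set_printoptions(suppress=True,precision=3)
o=manip.get_obs();print(o['position'])
print('tcp in side crop',(proj('side',o['position'])-[250,130])*4)
d=np.load('pics/t1.npy');W=pts('top',d)
for v in (225,235,245,255,265):
    print(v,[W[v,u].round(3).tolist() for u in (284,288,292,300,310,320)])
# gripper points in side view
d=np.load('pics/s1.npy');W=pts('side',d);m=(W[...,1]>-.13)&(W[...,1]<0)&(W[...,2]>.11)&(W[...,2]<.6)&(W[...,0]>.5)&(W[...,0]<.66)
for z0 in np.arange(.11,.3,.02):
    k=m&(W[...,2]>=z0)&(W[...,2]<z0+.02); 
    if k.any(): print(round(z0,2),k.sum(),W[k].min(0),W[k].max(0))
```

```text
[ 0.619 -0.063  0.125]
tcp in side crop [[233.316 243.973]]
225 [[0.547, 0.053, 0.005], [0.487, 0.008, 0.553], [0.485, -0.001, 0.569], [0.483, -0.019, 0.581], [0.482, -0.041, 0.583], [0.483, -0.062, 0.571]]
235 [[0.511, 0.054, 0.003], [0.463, 0.007, 0.577], [0.462, -0.002, 0.583], [0.461, -0.019, 0.593], [0.46, -0.04, 0.591], [0.461, -0.062, 0.58]]
245 [[0.441, 0.016, 0.575], [0.44, 0.007, 0.592], [0.44, -0.002, 0.599], [0.439, -0.019, 0.603], [0.439, -0.04, 0.599], [0.439, -0.061, 0.581]]
255 [[0.419, 0.015, 0.596], [0.419, 0.006, 0.604], [0.418, -0.002, 0.61], [0.418, -0.019, 0.613], [0.417, -0.039, 0.609], [0.418, -0.06, 0.587]]
265 [[0.398, 0.015, 0.611], [0.398, 0.006, 0.615], [0.398, -0.002, 0.622], [0.397, -0.019, 0.622], [0.397, -0.039, 0.615], [0.397, -0.06, 0.596]]
0.11 15 [ 0.607 -0.061  0.12 ] [ 0.627 -0.049  0.128]
0.13 42 [ 0.607 -0.061  0.131] [ 0.627 -0.042  0.149]
0.15 29 [ 0.604 -0.074  0.151] [ 0.63  -0.026  0.169]
0.17 39 [ 0.6   -0.049  0.17 ] [ 0.632 -0.011  0.19 ]
0.19 61 [ 0.6   -0.049  0.19 ] [ 0.632 -0.     0.21 ]
0.21 96 [ 0.597 -0.083  0.21 ] [ 0.636 -0.001  0.23 ]
0.23 45 [ 0.594 -0.042  0.23 ] [ 0.628 -0.016  0.249]
0.25 148 [ 0.581 -0.061  0.25 ] [ 0.654 -0.018  0.27 ]
0.27 154 [ 0.581 -0.065  0.27 ] [ 0.654 -0.016  0.29 ]
0.29 118 [ 0.581 -0.076  0.29 ] [ 0.654 -0.016  0.309]
```

```bash
python3 -m crank '[[[0,-0.08,-0.6,0,0,0,0],[0,0,-0.6,0,0,0,0],[0,0,-0.4,0,0,0,0],[0,0,0,0,0,0,0],[-0.15,-0.01,0,0,0,0,0],[-0.1,0,0,0,0,0,0],[-0.1,0,0,0,0,0,0],[-0.1,-0.01,0,0,0,0,0]]]' 60
```

```text
clock: 3.82
position: [0.5919, -0.0691, 0.0281]
ee_rot: [0.687, 0.727, 0.001, 0.0]
ft_force: [2.1, 1.0, 0.8]
grip_width: 0.002
```

```bash
python3 -m crank '[[[-0.17,-0.01,0,0,0,0,0],[-0.17,-0.01,0,0,0,0,0],[-0.17,-0.01,0,0,0,0,0],[-0.17,-0.01,0,0,0,0,0],[-0.17,-0.01,0,0,0,0,0],[-0.17,-0.01,0,0,0,0,0],[0,0,0,0,0,0,0]]]' 60
python3 - <<'E'
from h import *
im,d=grab('top','t2');cv2.imwrite('pics/t2c.png',cv2.resize(im[150:290,250:410],(640,560),interpolation=cv2.INTER_CUBIC))
E
```

```text
clock: 4.7
position: [0.5293, -0.0729, 0.0271]
ee_rot: [0.687, 0.726, -0.0, -0.001]
ft_force: [-0.2, 0.5, 0.1]
grip_width: -0.001
```

View pics/t2c.png

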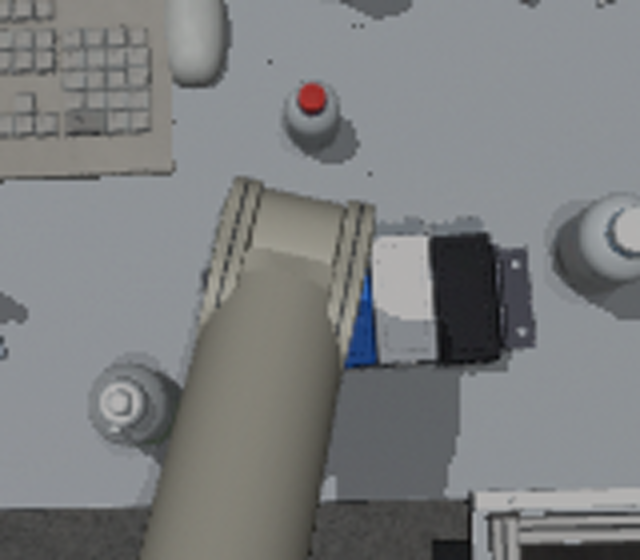

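Orange is hidden under the arm and the neighbours haven't moved (blue's front edge is still at about row 365). I'll back off and rise to look.

```bash
python3 -m crank '[[[0.25,0.01,0,0,0,0,0],[0,0,0.9,0,0,0,0],[0,0,0.9,0,0,0,0],[0,0,1,0,0,0,85],[0,-1,0,0,0,0,85],[0,-1,0,0,0,0,85],[0,-0.5,0,0,0,0,85],[0,0,0,0,0,0,85]]]' 60
python3 - <<'E'
from h import *
im,d=grab('top','t3');cv2.imwrite('pics/t3c.png',cv2.resize(im[150:290,250:410],(640,560),interpolation=cv2.INTER_CUBIC))
W=pts('top',d);hsv=cv2.cvtColor(im,cv2.COLOR_BGR2HSV);h,s,vv=cv2.split(hsv)
m=(h>8)&(h<25)&(s>150)&(W[...,2]>.04)&(W[...,2]<.07);m[:200]=0;m[290:]=0;m[:,:280]=0;m[:,400:]=0
ys,xs=np.nonzero(m);q=ray_plane('top',np.c_[xs,ys],.052)
print(m.sum(),cv2.minAreaRect((q*1000).astype(np.float32)),q.min(0),q.max(0),q.mean(0),np.median(W[m][:,2]))
E
```

```text
clock: 5.75
position: [0.5447, -0.2252, 0.1951]
ee_rot: [0.689, 0.725, -0.001, 0.0]
ft_force: [0.4, 0.4, -0.1]
grip_width: 0.991
486 ((448.6922912597656, -75.8015365600586), (109.0803451538086, 51.42109680175781), 3.0803029537200928) [ 0.39520415 -0.10389624] [ 0.503877   -0.04813865] [ 0.44847358 -0.0759549 ] 0.05352690128385761
```

View pics/t3c.png

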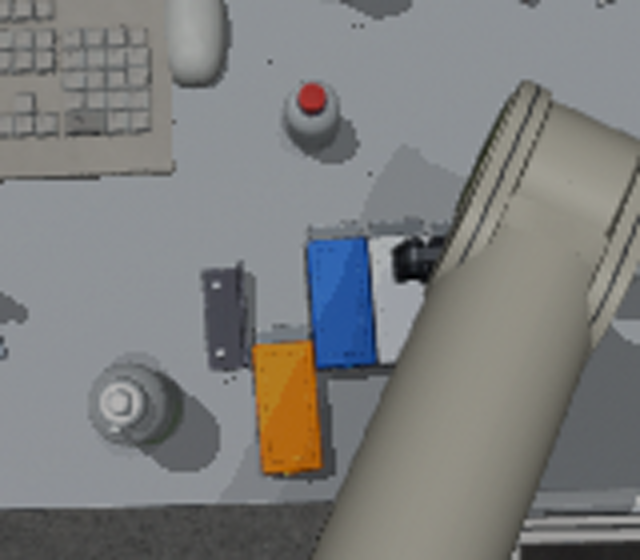

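```bash
python3 -m crank '[[[-0.5,0.8,0,0,0,0,85],[-0.5,0.8,0,0,0,0,85],[-0.5,0.8,0,0,0,0,85],[-0.09,0.09,0,0,0,0,85],[0,0,-0.7,0,0,0,85],[0,0,0,0,0,0,85]]]' 60
python3 - <<'E'
from h import *
im,d=grab('top','t4');im2,d=grab('side','s4');cv2.imwrite('pics/c4.png',np.hstack([cv2.resize(im[190:290,270:370],(400,400),interpolation=cv2.INTER_CUBIC),cv2.resize(im2[140:240,300:400],(400,400),interpolation=cv2.INTER_CUBIC)]))
E
```

```text
clock: 6.55
position: [0.4486, -0.0724, 0.1516]
ee_rot: [0.687, 0.727, -0.002, -0.001]
ft_force: [-0.4, -0.3, 0.3]
grip_width: 0.994
```

View pics/c4.png

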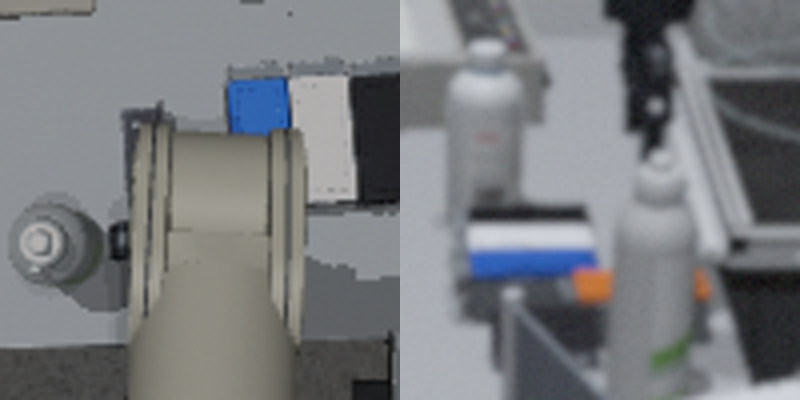

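The left finger (crop 120,240) looks close to the can at (40–100,240), so I'll measure that gap.

Run:
```python
from h import *
np.set_printoptions(suppress=True,precision=3)
d=np.load('pics/t4.npy');W=pts('top',d)
for v in (246,250,254): print(v,[(u,W[v,u].round(3).tolist()) for u in range(290,306)])
```

```text
246 [(290, [0.463, 0.025, 0.155]), (291, [0.464, 0.023, 0.136]), (292, [0.467, 0.022, 0.092]), (293, [0.469, 0.02, 0.051]), (294, [0.472, 0.019, 0.004]), (295, [0.472, 0.016, -0.0]), (296, [0.472, 0.012, 0.002]), (297, [0.471, 0.009, 0.004]), (298, [0.456, -0.004, 0.265]), (299, [0.456, -0.007, 0.269]), (300, [0.456, -0.01, 0.272]), (301, [0.456, -0.012, 0.267]), (302, [0.441, -0.021, 0.529]), (303, [0.439, -0.024, 0.554]), (304, [0.439, -0.026, 0.555]), (305, [0.439, -0.028, 0.555])]
250 [(290, [0.45, 0.025, 0.165]), (291, [0.451, 0.022, 0.156]), (292, [0.451, 0.02, 0.139]), (293, [0.453, 0.018, 0.107]), (294, [0.455, 0.017, 0.067]), (295, [0.456, 0.015, 0.026]), (296, [0.457, 0.012, 0.007]), (297, [0.447, 0.001, 0.22]), (298, [0.445, -0.003, 0.254]), (299, [0.445, -0.006, 0.269]), (300, [0.444, -0.009, 0.27]), (301, [0.444, -0.012, 0.27]), (302, [0.432, -0.021, 0.53]), (303, [0.431, -0.024, 0.556]), (304, [0.43, -0.026, 0.558]), (305, [0.43, -0.028, 0.56])]
254 [(290, [0.438, 0.025, 0.159]), (291, [0.438, 0.023, 0.145]), (292, [0.439, 0.021, 0.12]), (293, [0.44, 0.019, 0.09]), (294, [0.442, 0.018, 0.045]), (295, [0.443, 0.016, 0.016]), (296, [0.444, 0.013, -0.001]), (297, [0.443, 0.009, 0.002]), (298, [0.434, -0.002, 0.244]), (299, [0.434, -0.005, 0.246]), (300, [0.433, -0.009, 0.267]), (301, [0.433, -0.012, 0.266]), (302, [0.423, -0.021, 0.521]), (303, [0.422, -0.024, 0.562]), (304, [0.422, -0.026, 0.56]), (305, [0.422, -0.028, 0.559])]
```

```bash
python3 -m crank '[[[0,-0.06,0,0,0,0,70],[0,0,-0.6,0,0,0,70],[0,0,-0.6,0,0,0,70],[0,0,-0.5,0,0,0,70],[0,0,-0.35,0,0,0,70],[0,0,-0.25,0,0,0,70],[0,0,0,0,0,0,70]]]' 60
```

```text
clock: 7.52
position: [0.4501, -0.0767, 0.0152]
ee_rot: [0.687, 0.726, -0.0, -0.0]
ft_force: [-0.8, 0.2, -0.0]
grip_width: 0.817
```

```bash
python3 -m crank '[[[0,0,0,0,0,0,60],[0,0,0,0,0,0,40],[0,0,0,0,0,0,40],[0,0,0,0,0,0,40],[0,0,0,0,0,0,40]]]' 60; python3 -m crank '[[[0,0,0.3,0,0,0,40],[0,0,0.3,0,0,0,40],[0,0,0,0,0,0,40]]]' 60
```

```text
clock: 8.15
position: [0.4511, -0.0765, 0.0165]
ee_rot: [0.687, 0.726, 0.001, 0.001]
ft_force: [-2.3, -0.2, 7.0]
grip_width: 0.601
clock: 8.52
position: [0.4511, -0.0763, 0.0524]
ee_rot: [0.687, 0.727, 0.001, 0.001]
ft_force: [-0.3, 0.2, -3.0]
grip_width: 0.6
```

```bash
python3 -m crank '[[[0,0,0.7,0,0,0,40],[0,0,1,0,0,0,40],[0,0,1,0,0,0,40],[0,0,0.9,0,0,0,40],[0,0,0,0,0,0,40]]]' 60; python3 -m crank '[[[0,0.6,0,0,0,0.4,40],[0,0.8,0,0,0,0.4,40],[0,0.8,0,0,0,0.4,40],[0,0.8,0,0,0,0.4,40],[0.05,0.8,0,0,0,0.5,40],[0.1,0.8,0,0,0,0.5,40],[0,0.8,0,0,0,0.5,40],[0,0.2,0,0,0,0.3,40]]]' 60; python3 -m crank '[[[0,0,0,0,0,0,40],[0,0,0,0,0,0,40]]]' 60
```

```text
clock: 9.15
position: [0.4519, -0.0764, 0.2703]
ee_rot: [0.687, 0.727, 0.003, 0.002]
ft_force: [0.8, 0.5, -4.4]
grip_width: 0.598
clock: 10.15
position: [0.4575, 0.2627, 0.2644]
ee_rot: [0.57, 0.822, -0.002, -0.001]
ft_force: [0.3, -0.5, -2.9]
grip_width: 0.601
clock: 10.4
position: [0.4594, 0.2578, 0.2667]
ee_rot: [0.573, 0.819, -0.001, -0.0]
ft_force: [-0.4, 0.1, -2.9]
grip_width: 0.604
```

Run:
```python
from h import *
im,d=grab('top','t5');im2,d=grab('side','s5');cv2.imwrite('pics/t5c.png',cv2.resize(im[190:290,150:270],(720,600),interpolation=cv2.INTER_CUBIC));cv2.imwrite('pics/s5c.png',cv2.resize(im2[130:280,290:450],(640,600),interpolation=cv2.INTER_CUBIC))
```

```text
(no output)
```

View pics/t5c.png

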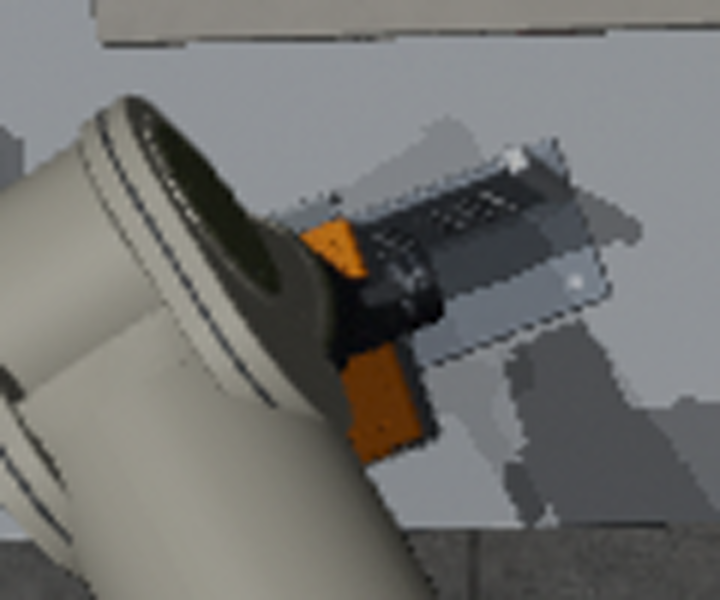

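View pics/s5c.png

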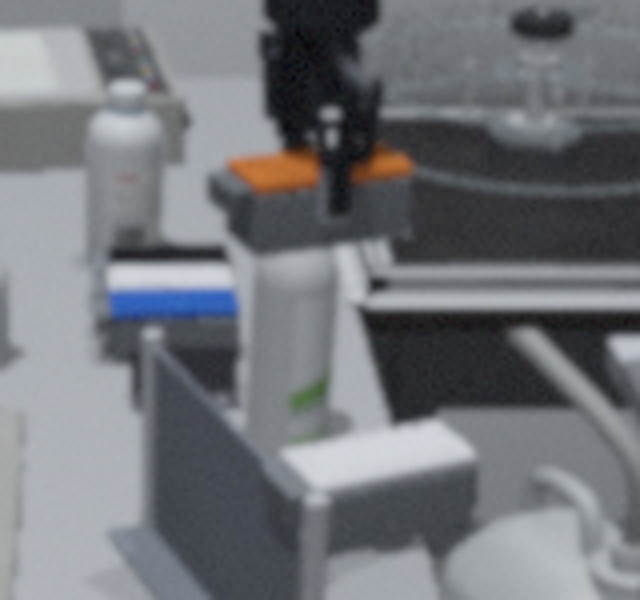

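The side view has the bin level in the jaws, with its lip at the left (215,190) above the rail. The top view has the lid partly visible, with its rear edge at (330,225) and front edge at (400,450). I'll overlay a model predicted from the TCP to check the in-hand pose.

```bash
cat >> h.py <<'E'
from scipy.spatial.transform import Rotation as Ro
def binlines():
    L=[]
    def box(x0,x1,y0,y1,z0,z1):
        c=np.array([[x,y,z] for x in(x0,x1) for y in(y0,y1) for z in(z0,z1)])
        for i in range(8):
            for j in range(i):
                if ((c[i]!=c[j]).sum()==1): L.append((c[i],c[j]))
    box(-.055,.055,-.026,.026,0,.052); box(.055,.069,-.022,.022,.042,.046); box(.066,.069,-.022,.022,.026,.046)
    return np.array(L)
def panlines(P):
    L=[];o,yaw=P
    R=Ro.from_euler('z',yaw).as_matrix()
    def box(x0,x1,y0,y1,z0,z1):
        c=np.array([[x,y,z] for x in(x0,x1) for y in(y0,y1) for z in(z0,z1)])@R.T+[*o,0]
        for i in range(8):
            for j in range(i):
                if bin(i^j).count('1')==1: L.append((c[i],c[j]))
    box(0,.005,-.125,.125,.006,.15)
    return np.array(L)
def overlay(name,im,lines,box,s,col=(0,255,0)):
    u0,u1,v0,v1=box
    I=cv2.resize(im[v0:v1,u0:u1],None,fx=s,fy=s,interpolation=cv2.INTER_CUBIC)
    for ls,c in lines:
        p=proj(name,ls.reshape(-1,3)).reshape(-1,2,2)
        for a,b in p:
            f=lambda q:tuple(int(round(x)) for x in ((q-[u0,v0]+.5)*s))
            cv2.line(I,f(a),f(b),c,1,cv2.LINE_AA)
    return I
def binpose(cen,yaw,pitch=0,roll=0):  # cen: underside centre; pitch nose-up(back end up)
    R=Ro.from_euler('ZYX',[yaw,-pitch,roll]).as_matrix()
    return binlines()@R.T+np.array(cen)
E
python3 - <<'E'
from h import *
np.set_printoptions(suppress=True,precision=4)
o=manip.get_obs();p=o['position'];print(p)
q=Ro.from_quat(o['ee_rot']).as_matrix();yaw=np.arctan2(q[1,0],q[0,0])-np.pi/2;print('yaw',np.degrees(yaw),q[:,2])
a=yaw;ex=np.array([np.cos(a),np.sin(a)]);ey=np.array([-np.sin(a),np.cos(a)])
cen=np.r_[p[:2]-.0024*ex,p[2]-.0165]
pan=np.array([.517,.318])-.0025*np.array([np.cos(np.radians(20.3)),np.sin(np.radians(20.3))])
L=[(binpose(cen,yaw),(0,255,0)),(panlines((pan,np.radians(20.3))),(0,0,255))]
for n,t,b,s in(('top','t5',(150,270,190,290),6),('side','s5',(290,450,130,280),4)):
    cv2.imwrite(f'pics/{t}o.png',overlay(n,cv2.imread(f'pics/{t}.png'),L,b,s))
for n,t in(('top','t5'),('side','s5')):
    W=pts(n,np.load(f'pics/{t}.npy'));im=cv2.imread(f'pics/{t}.png');h,s,v=cv2.split(cv2.cvtColor(im,cv2.COLOR_BGR2HSV))
    m=(h>5)&(h<25)&(s>130)&(W[...,2]>.2)&(W[...,2]<.36)
    X=W[m]-np.r_[cen[:2],0];lx=X[:,:2]@ex;ly=X[:,:2]@ey
    A=np.c_[lx,ly,np.ones(len(lx))];c=np.linalg.lstsq(A,X[:,2],rcond=None)[0]
    print(n,m.sum(),'lx',lx.min(),lx.max(),'ly',ly.min(),ly.max(),'plane',c,'medz',np.median(X[:,2]))
E
```

```text
[0.4595 0.2581 0.2672]
yaw 20.037930550449957 [-0.0001 -0.     -1.    ]
top 262 lx -0.05581650774685836 0.460808886464073 ly -0.03047237627856567 0.20797531140391096 plane [0.022  0.1276 0.3049] medz 0.3031084131799524
side 330 lx -0.9756172106551878 0.05487234738139156 ly -0.8935940657508564 0.058661854323897054 plane [0.0236 0.044  0.3015] medz 0.3012478350624217
```

View pics/t5o.png

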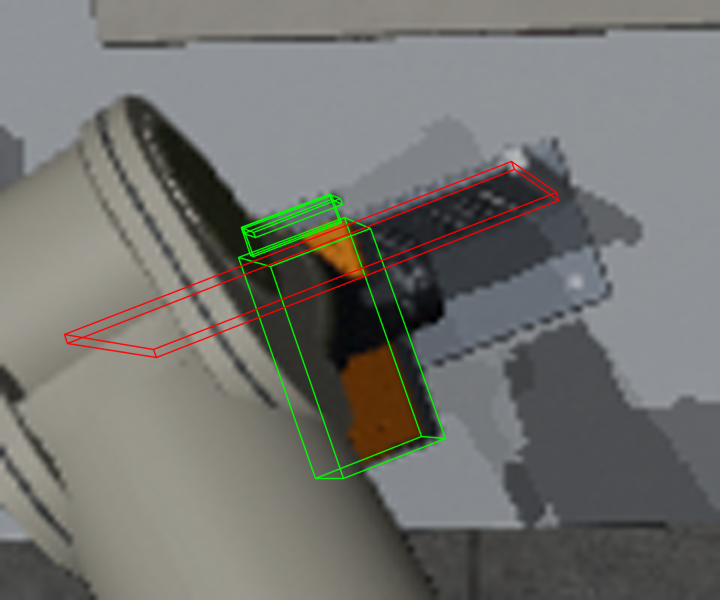

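View pics/s5o.png

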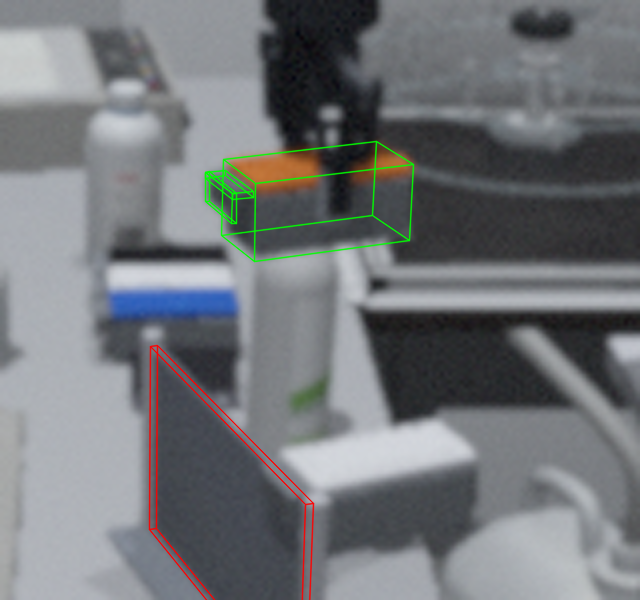

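The bin model fits within about 1 px in both views. The modelled panel looks about 2 mm too close to the robot, so I'll refine it with shifted overlays on the unobstructed first image.

Run:
```python
from h import *
im=cv2.imread('pics/top0.png');a=np.radians(20.3);ex=np.array([np.cos(a),np.sin(a)])
out=[]
for k,yw in((0.0,20.3),(.0015,20.3),(.003,20.3)):
    pan=np.array([.517,.318])+(k-.0025)*ex
    out.append(overlay('top',im,[(panlines((pan,np.radians(yw)))[:],(0,0,255))],(180,245,210,240),12))
I=np.vstack([o[:] for o in out]);I=cv2.resize(I,None,fx=.55,fy=.55,interpolation=cv2.INTER_AREA);print(I.shape);cv2.imwrite('pics/pan0.png',I)
```

```text
(594, 429, 3)
```

View pics/pan0.png

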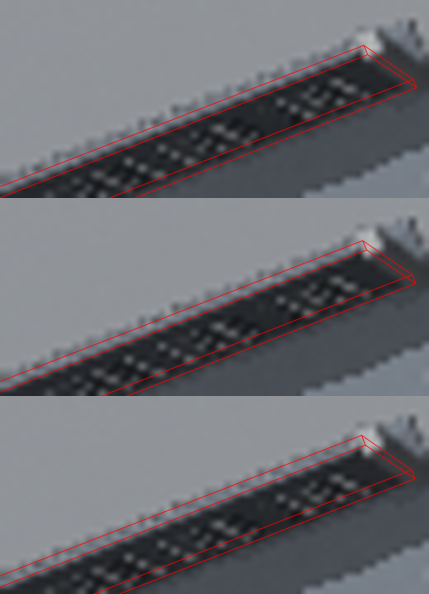

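The +1.5 mm panel fits best, since the lower line of the top edge lies on the dark/light boundary. That puts the rail centre at about (0.5184, 0.3185). I'll move above the target and come down to just over the rail.

```bash
python3 -m crank '[[[0.25,0.2,0,0,0,0.05,40],[0,0,-0.4,0,0,0,40],[0,0,-0.5,0,0,0,40],[0,0,-0.5,0,0,0,40],[0,0,-0.4,0,0,0,40],[0,0,0,0,0,0,40]]]' 60
cat > m.py <<'E'
from h import *
import sys
np.set_printoptions(suppress=True,precision=4)
tag=sys.argv[1];off=float(sys.argv[2]) if len(sys.argv)>2 else -.0024;pit=np.radians(float(sys.argv[3])) if len(sys.argv)>3 else 0
it,_=grab('top','t'+tag);is_,_=grab('side','s'+tag)
o=manip.get_obs();p=o['position'];q=Ro.from_quat(o['ee_rot']).as_matrix();yaw=np.arctan2(q[1,0],q[0,0])-np.pi/2
ex=np.array([np.cos(yaw),np.sin(yaw)]);cen=np.r_[p[:2]+off*ex,p[2]-.0165]
a=np.radians(20.3);e=np.array([np.cos(a),np.sin(a)]);rail=np.array([.5184,.3185]);pan=rail-.0025*e
lip=cen[:2]+.0605*ex;dl=lip-rail
print('tcp',p,'yaw',np.degrees(yaw),'bottom z',cen[2],'lip in rail frame x,y mm',dl@e*1e3,dl@np.array([-e[1],e[0]])*1e3,'clock',o['clock'],o['ft_force'])
L=[(binpose(cen,yaw,pit),(0,255,0)),(panlines((pan,a)),(0,0,255))]
cv2.imwrite(f'pics/t{tag}o.png',overlay('top',it,L,(170,250,200,275),8))
I=overlay('side',is_,L,(310,410,150,260),5);J=overlay('side',is_,[],(310,410,150,260),5)
cv2.imwrite(f'pics/s{tag}o.png',cv2.resize(np.hstack([J,I]),(800,440),interpolation=cv2.INTER_AREA))
E
python3 m.py 6
```

```text
clock: 11.25
position: [0.4734, 0.2702, 0.158]
ee_rot: [0.571, 0.821, -0.001, -0.0]
ft_force: [-0.2, 0.5, -1.8]
grip_width: 0.6
tcp [0.4747 0.2712 0.1604] yaw 20.379815859775338 bottom z 0.14387184682602705 lip in rail frame x,y mm 0.7079220369727031 -29.070806949170112 clock 11.35 [ 0.0396 -0.2557 -2.2883]
```

View pics/t6o.png

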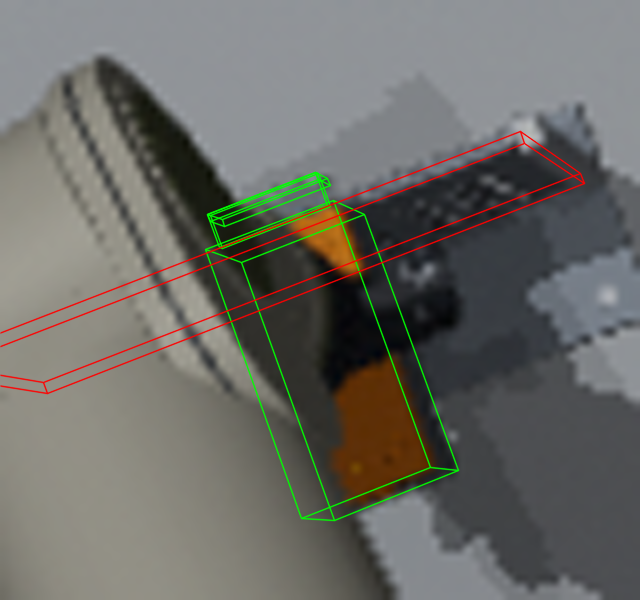

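View pics/s6o.png

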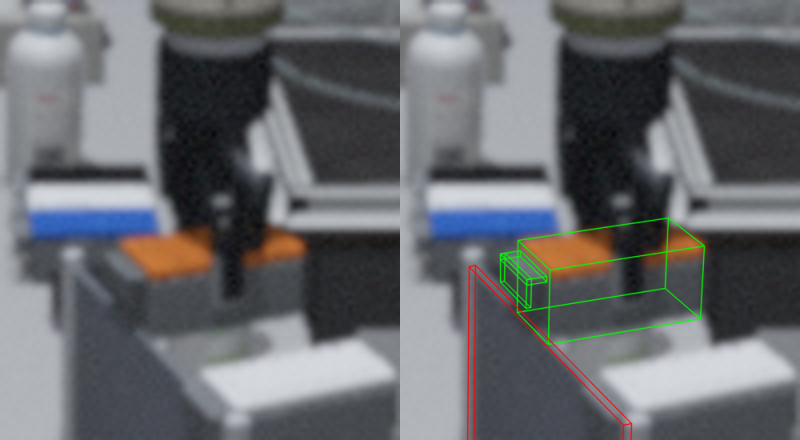

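Both overlays agree with the images, and the lip gap is within about 1 mm of the rail line at panel y ≈ -29 mm. I'll lower slowly, watching the force.

```bash
python3 -m crank '[[[0,0,-0.12,0,0,0,40],[0,0,-0.12,0,0,0,40],[0,0,-0.1,0,0,0,40],[0,0,0,0,0,0,40]]]' 60;python3 -m crank '[[[0,0,-0.08,0,0,0,40],[0,0,-0.05,0,0,0,40],[0,0,0,0,0,0,40]]]' 60; python3 m.py 7 -.0024 1.3
```

```text
clock: 11.85
position: [0.4739, 0.2713, 0.1383]
ee_rot: [0.57, 0.821, -0.001, -0.0]
ft_force: [0.1, -0.2, -3.8]
grip_width: 0.601
clock: 12.22
position: [0.4741, 0.2715, 0.1309]
ee_rot: [0.57, 0.821, -0.0, -0.0]
ft_force: [0.0, -0.2, -2.2]
grip_width: 0.597
tcp [0.4742 0.2716 0.1312] yaw 20.433437124633016 bottom z 0.11470006108593163 lip in rail frame x,y mm 0.3665021541234603 -28.553162251873612 clock 12.325 [ 0.0371  0.2248 -3.1083]
```

View pics/t7o.png

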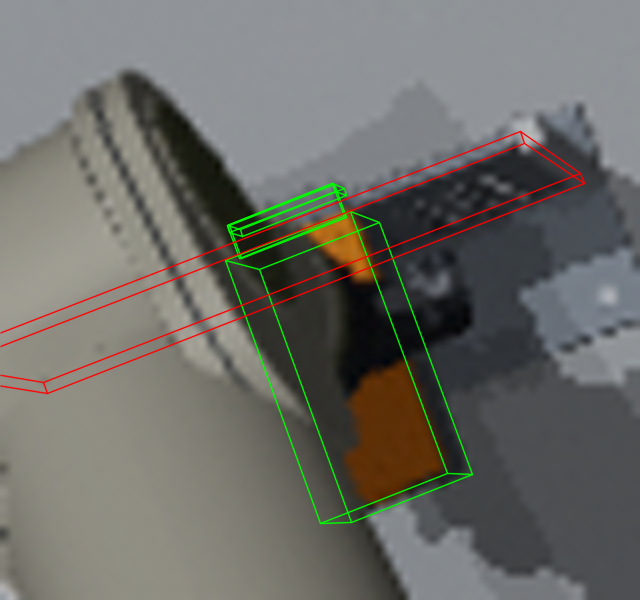

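View pics/s7o.png

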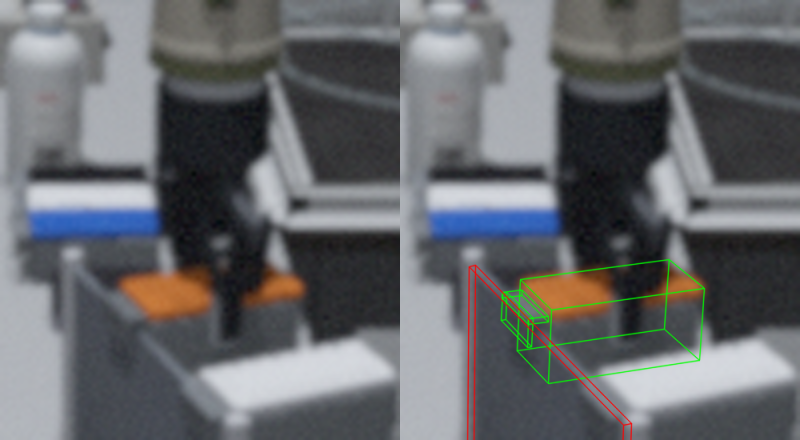

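The side view shows the tab at (130,315) hanging behind the plate, with the bin in front of it and no contact force. I'll lower until the lip seats.

```bash
python3 -m crank '[[[0,0,-0.04,0,0,0,40],[0,0,0,0,0,0,40]]]' 60;python3 -m crank '[[[0,0,-0.04,0,0,0,40],[0,0,0,0,0,0,40]]]' 60;python3 -m crank '[[[0,0,-0.03,0,0,0,40],[0,0,0,0,0,0,40]]]' 60
```

```text
clock: 12.58
position: [0.4741, 0.2715, 0.1285]
ee_rot: [0.57, 0.821, -0.0, -0.0]
ft_force: [-0.8, 0.3, -3.2]
grip_width: 0.599
clock: 12.82
position: [0.474, 0.2715, 0.1261]
ee_rot: [0.57, 0.821, -0.0, -0.0]
ft_force: [-0.5, 0.3, -2.7]
grip_width: 0.604
clock: 13.08
position: [0.4743, 0.2716, 0.1246]
ee_rot: [0.57, 0.821, 0.0, -0.0]
ft_force: [-0.1, 0.2, -3.1]
grip_width: 0.598
```

```bash
python3 -m crank '[[[0,0,-0.03,0,0,0,40],[0,0,0,0,0,0,40]]]' 60;python3 -m crank '[[[0,0,-0.03,0,0,0,40],[0,0,0,0,0,0,40]]]' 60
```

```text
clock: 13.32
position: [0.4744, 0.2717, 0.1235]
ee_rot: [0.57, 0.821, 0.0, 0.0]
ft_force: [-2.9, -1.8, 4.0]
grip_width: 0.604
clock: 13.58
position: [0.4746, 0.2718, 0.1224]
ee_rot: [0.571, 0.821, 0.001, 0.0]
ft_force: [-5.4, -2.8, 10.7]
grip_width: 0.599
```

The lip is on the rail, with the contact force up to about 10 N. I'll loosen the grip and ease down so the bin droops in the pads instead of dropping.

```bash
python3 -m crank '[[[0,0,0,0,0,0,40],[0,0,-0.03,0,0,0,40],[0,0,0,0,0,0,40]]]' 20;python3 -m crank '[[[0,0,-0.03,0,0,0,40],[0,0,0,0,0,0,40]]]' 20;python3 -m crank '[[[0,0,-0.03,0,0,0,40],[0,0,0,0,0,0,40]]]' 20; python3 m.py 8 -.0024 3
```

```text
clock: 13.95
position: [0.4741, 0.2718, 0.1213]
ee_rot: [0.571, 0.821, 0.001, -0.0]
ft_force: [-11.3, -5.5, 19.5]
grip_width: 0.603
clock: 14.2
position: [0.4735, 0.2715, 0.1194]
ee_rot: [0.571, 0.821, -0.0, -0.001]
ft_force: [-14.7, -7.1, 23.0]
grip_width: 0.6
clock: 14.45
position: [0.4729, 0.2713, 0.1173]
ee_rot: [0.57, 0.821, -0.001, -0.001]
ft_force: [-18.1, -8.5, 22.9]
grip_width: 0.605
tcp [0.4729 0.2713 0.1173] yaw 20.432786451955675 bottom z 0.1008236165530051 lip in rail frame x,y mm -0.9758262029028623 -28.330752621432715 clock 14.55 [-17.8448  -8.3023  22.9151]
```

View pics/s8o.png

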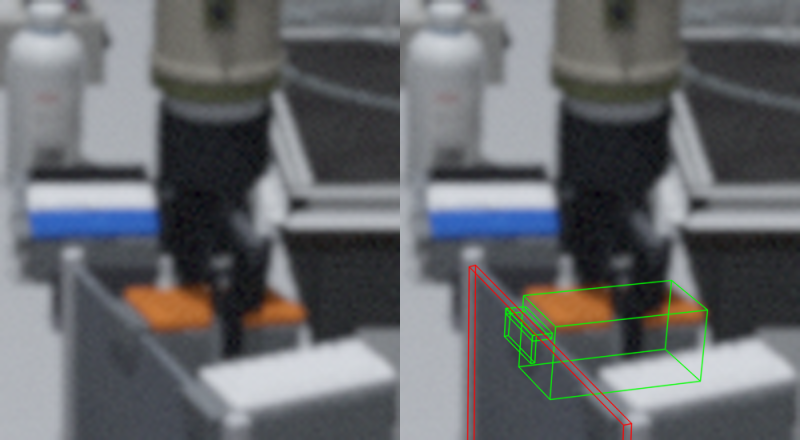

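The bin is pivoting and pressing the plate at about 20 N. I'll relieve it 3 mm backwards and then open.

```bash
python3 -m crank '[[[-0.03,-0.01,0.01,0,0,0,40],[0,0,0,0,0,0,40]]]' 20;python3 -m crank '[[[-0.02,-0.01,0,0,0,0,40],[0,0,0,0,0,0,40]]]' 20; python3 m.py 9 -.0024 4
```

```text
clock: 14.8
position: [0.4727, 0.2713, 0.1172]
ee_rot: [0.571, 0.821, 0.001, 0.0]
ft_force: [-4.8, -2.0, 10.4]
grip_width: 0.598
clock: 15.05
position: [0.4723, 0.271, 0.1171]
ee_rot: [0.57, 0.821, 0.001, 0.001]
ft_force: [2.0, 1.1, 6.6]
grip_width: 0.599
tcp [0.4723 0.271  0.1171] yaw 20.432664584931043 bottom z 0.10062175481035954 lip in rail frame x,y mm -1.6251471812158487 -28.420325944973737 clock 15.15 [ 2.8951 -0.2671  7.2062]
```

View pics/t9o.png

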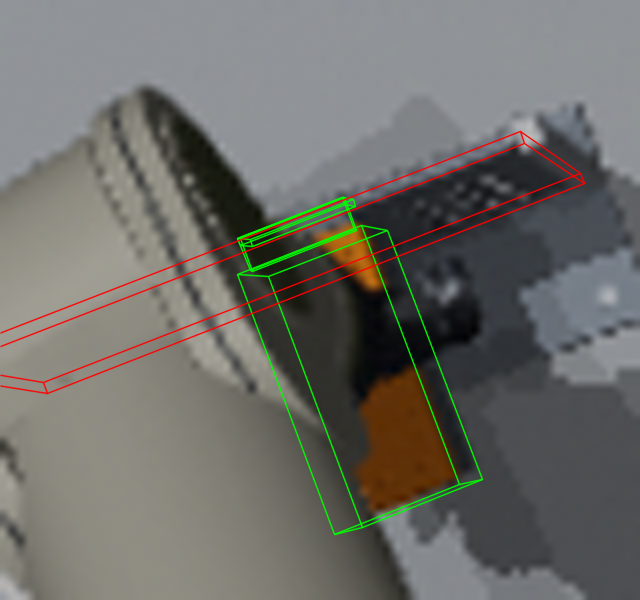

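```bash
python3 -m crank '[[[0,0,0,0,0,0,53],[0,0,0,0,0,0,54],[0,0,0,0,0,0,56],[0,0,0,0,0,0,60],[0,0,0,0,0,0,68],[0,0,0,0,0,0,72],[0,0,0,0,0,0,72]]]' 20; python3 m.py 10 -.004 8
```

```text
clock: 16.02
position: [0.4712, 0.2704, 0.1162]
ee_rot: [0.57, 0.821, 0.0, -0.0]
ft_force: [-0.3, 0.2, 0.2]
grip_width: 0.843
tcp [0.4712 0.2703 0.1161] yaw 20.432954328596654 bottom z 0.09963428142839632 lip in rail frame x,y mm -4.530502799505228 -28.680726131282107 clock 16.125 [-0.0013 -0.7866  0.7261]
```

View pics/t10o.png

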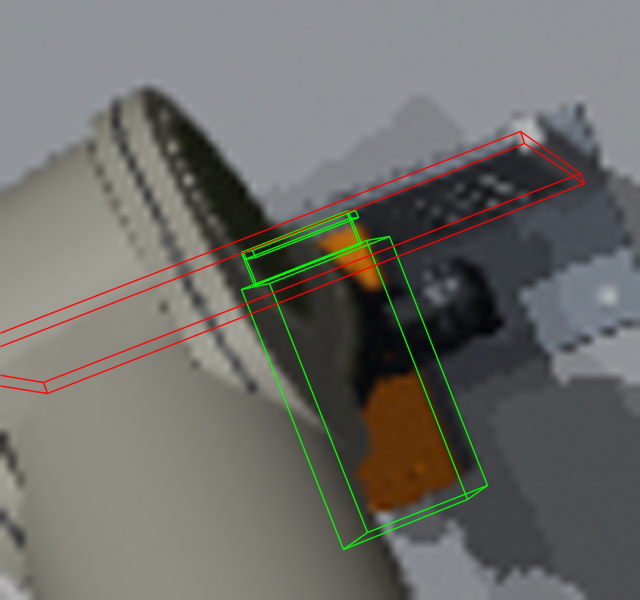

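View pics/s10o.png

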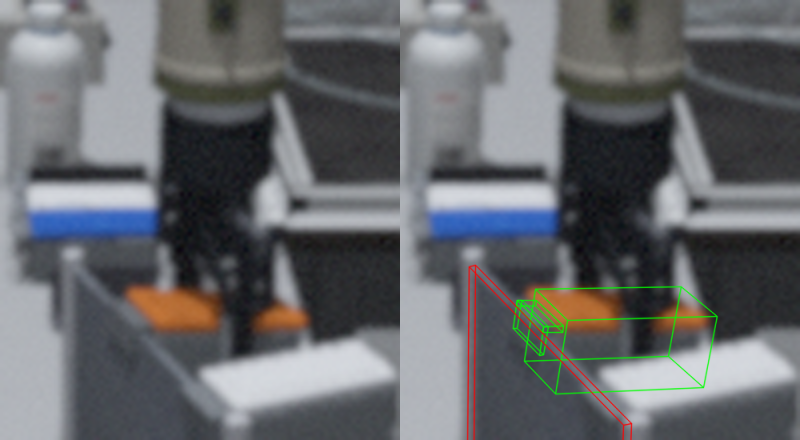

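It's released and stayed up, with no force on the tool. I'll retreat straight up, then aside.

```bash
python3 -m crank '[[[0,0,0.2,0,0,0,76],[0,0,0.4,0,0,0,76],[0,0,0.6,0,0,0,76],[0,0,0.9,0,0,0,76],[0,0,0.9,0,0,0,76],[0,-0.9,0.3,0,0,0,76],[0,-1,0,0,0,0,76],[0,-1,0,0,0,0,76]]]' 20; python3 -m crank '[[[0,-1,0,0,0,0,76],[0,-1,0,0,0,0,76],[0,-1,0,0,0,0,76],[0,0,0,0,0,0,76],[0,0,0,0,0,0,76]]]' 20
python3 - <<'E'
from h import *
np.set_printoptions(suppress=True,precision=4)
im,d=grab('top','t11');s,ds=grab('side','s11')
cv2.imwrite('pics/t11c.png',cv2.resize(im[150:290,140:420],(800,400),interpolation=cv2.INTER_CUBIC))
cv2.imwrite('pics/s11c.png',cv2.resize(s[130:280,250:430],(720,600),interpolation=cv2.INTER_CUBIC))
W=pts('top',d);h,sa,v=cv2.split(cv2.cvtColor(im,cv2.COLOR_BGR2HSV));m=(h>5)&(h<25)&(sa>140)&(W[...,2]>.1)&(W[...,2]<.2);m[:200]=0;m[290:]=0
X=W[m];print(m.sum(),cv2.minAreaRect((X[:,:2]*1000).astype(np.float32)),X.mean(0))
a=np.radians(20.3);e=np.array([np.cos(a),np.sin(a)]);f=np.array([-e[1],e[0]]);r=X[:,:2]-[.5184,.3185]
print('panel x',(r@e).min(),(r@e).max(),'y',(r@f).min(),(r@f).max())
c=np.linalg.lstsq(np.c_[r@e,r@f,np.ones(len(r))],X[:,2],rcond=None)[0];print('pitch,roll deg',np.degrees(np.arctan(c[:2])))
E
```

```text
clock: 17.12
position: [0.4711, 0.0944, 0.3154]
ee_rot: [0.57, 0.821, 0.001, 0.0]
ft_force: [0.9, -0.6, 0.8]
grip_width: 0.892
clock: 17.75
position: [0.4712, -0.0832, 0.3147]
ee_rot: [0.57, 0.821, 0.0, 0.0]
ft_force: [0.1, 0.6, 0.1]
grip_width: 0.895
584 ((468.1619873046875, 269.431396484375), (108.97905731201172, 53.01461410522461), 20.237751007080078) [0.4682 0.2678 0.1516]
panel x -0.11865514161677164 -0.009626841428468482 y -0.05514392683206559 -0.002115762382712643
pitch,roll deg [8.6929 2.3607]
```

View pics/t11c.png

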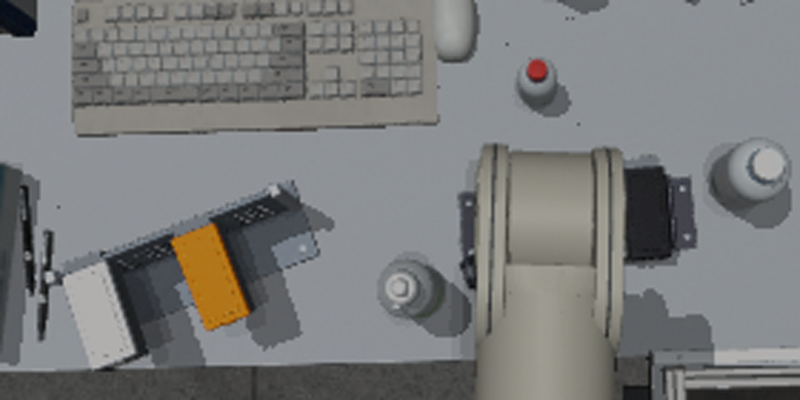

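View pics/s11c.png

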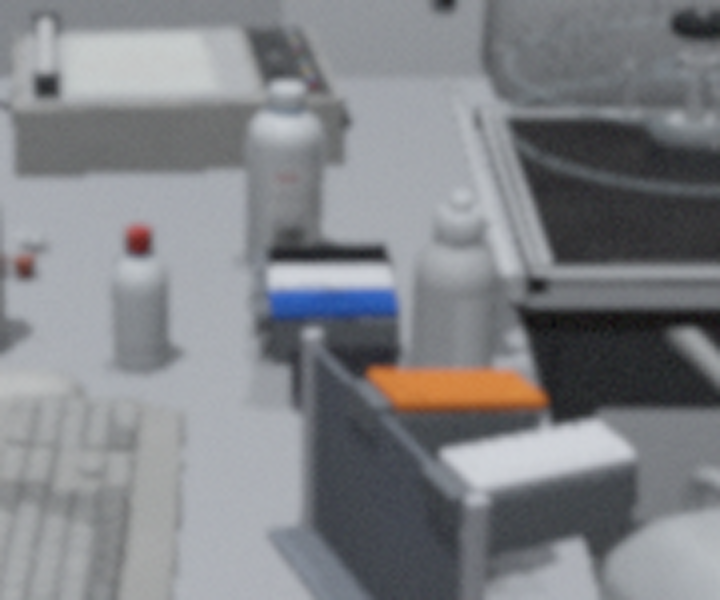

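Hanging square: yaw 20.2° against the panel's 20.3°, droop about 8.7°, at panel y -55 to -2 mm. The row, bottles and can are in place. One more look to check it's at rest, then I hand in.

```bash
python3 -m crank '[[[0,-0.5,0.5,0,0,0,76],[0,-1,0,0,0,0,76],[0,-1,0,0,0,0,76],[0,0,0,0,0,0,76],[0,0,0,0,0,0,76]]]' 20
python3 - <<'E'
from h import *
np.set_printoptions(suppress=True,precision=4)
im,d=grab('top','t12')
W=pts('top',d);h,sa,v=cv2.split(cv2.cvtColor(im,cv2.COLOR_BGR2HSV));m=(h>5)&(h<25)&(sa>140)&(W[...,2]>.1)&(W[...,2]<.2);m[:200]=0;m[290:]=0
X=W[m];print(m.sum(),cv2.minAreaRect((X[:,:2]*1000).astype(np.float32)),X.mean(0))
V,U=np.mgrid[:400,:640];z=W[...,2]
for n,b in(('flask',(318,340,160,195)),('can',(268,300,235,268))):
    k=(U>=b[0])&(U<b[1])&(V>=b[2])&(V<b[3])&(z>.02)&(z<.25);zz=np.nanmax(z[k]);t=k&(z>zz-.02);print(n,zz,W[t].mean(0))
m=(h>95)&(h<125)&(sa>130)&(z>.04)&(z<.07);m[:200]=0;m[250:]=0;m[:,:295]=0;m[:,390:]=0;print('blue',m.sum(),np.nanmean(W[m],0))
print(manip.get_obs()['clock'],manip.hand_in())
E
```

```text
clock: 18.48
position: [0.4717, -0.2322, 0.3439]
ee_rot: [0.57, 0.822, -0.0, -0.0]
ft_force: [0.2, 1.1, -0.5]
grip_width: 0.891
586 ((467.88983154296875, 269.26177978515625), (109.25428009033203, 53.04771423339844), 19.57150650024414) [0.4684 0.2678 0.1516]
flask 0.12931083187381798 [ 0.7003 -0.1012  0.1232]
can 0.21424750997724465 [0.4475 0.0551 0.2014]
blue 472 [ 0.5362 -0.1246  0.0532]
the job is handed in; nothing more can be done
18.525 None
```

The orange-lidded bin is hanging on the free part of the rail, and I handed the job in at 18.5 s.

I pulled the bin about 80 mm out of the row with shut fingers behind its lip. Then I gripped it by its sides, lifted it over the can and the rail, lowered it until the lip seated, let it droop and released it.

**Hanging position:** the bin's yaw is 19.6–20.2° and the panel's is 20.3°. It droops about 8.7° and covers panel y from about -55 to -2 mm, roughly 70 mm clear of both the fixed bin and the rail's end. The lid's position was unchanged between two looks 0.7 s apart, and nothing is touching it.

**Everything else:** blue, the flask and the can are within about 2 mm of where they started. White, black and the large bottle were only checked by eye in the second-to-last pictures, where they looked unmoved.

**One odd reading:** the lid's depth fit showed about 2.4° of roll, which I took for depth noise and did not check further.

**Forces:** these stayed low. The highest I saw was about 30 N at the wrist, while easing the bin down onto the rail.

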